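Fold the kitchen thermometer and put it away in its case

TASK

Put the kitchen thermometer away: fold both its probe and its red hook fully into its sides while it is still outside the case, then lay it in the blue case, flat on the case's floor with the display up. Set it down rather than dropping it, and leave the ramekin and the garlic where they are.

Things in the scene. Friction and masses are not known exactly. Their poses are not given: they have to be found in the camera images.
- thermometer: Loose yellow folding thermometer, a flat bar 140 (x) x 36 (y) x 24 (z) mm, 0.15 to 0.3 kg, lying flat, display and two buttons up. Origin: centre of its underside, x along its length, z up. A probe folds into a channel in its +y long side, a red hook into one in its -y side (7 to 17 mm above the underside). Folded, they stand 1 to 2 mm proud: about 39 mm wide all told.
- probe (a joint): Angle of the dark steel probe, a rod 8 mm thick, first 30 mm red, 113 mm long from an upright hinge at the -x end of the +y side. 0 = folded, pointing to the thermometer's +x (stop); grows as it swings out counter-clockwise seen from above; 1.57 = pointing to its +y. Starts at 0.7 to 1.4. Turns easily (0.01 N m: the thermometer stays put on the counter) and stays where left.
- probe_hinge (a point): Hinge of the probe, at (-60, +14.5, 12) mm in the thermometer's frame; the probe points along this point's x axis, 12 mm above the counter.
- probe_tip (a point): Free tip of the probe, 113 mm from the hinge.
- hook (a joint): Angle of the red hanging hook, a bar 8 mm thick, 66 mm long from an upright hinge at the +x end of the -y side. 0 = folded, pointing to the thermometer's -x (stop); grows as it swings out counter-clockwise seen from above; 1.57 = pointing to its -y. Starts at 0.7 to 1.4. Hinge as easy as the probe's; stays where left.
- hook_hinge (a point): Hinge of the hook, at (+60, -14.5, 12) mm in the thermometer's frame; the hook points along this point's -x axis, 12 mm above the counter.
- hook_tip (a point): Free tip of the hook, 66 mm from the hinge.
- case: Blue open-topped case, fixed to the counter, 164 (x) x 59 (y) x 22 (z) mm. Origin: centre of its underside, x along its length. Cavity 152 x 47 mm with a 4 mm floor; walls 6 mm thick, 22 mm high. The middle 64 mm of both long walls is cut away down to the floor: room for fingers beside the thermometer, which goes in either way round.
- case_in (a point): Centre of the case's inner floor, 4 mm above the counter; axes as the case's.
- ramekin: White ramekin standing upside down on the counter, 72 mm across, 41 mm high; loose bystander. Origin: centre of its underside.
- garlic: Garlic bulb, 60 mm across, 59 mm high; loose bystander. Origin: centre of its underside.
There are look-alikes about, which are no part of the job. Of the things shaped like the thermometer, the yellow one is meant.

How it is judged (in metres and radians):
On the way:
1. probe and hook are both folded in (each within 0.12 rad) while the thermometer is still outside the case (centres over 10 cm apart) (value of joint each of probe, hook below 0.12 rad and horizontal distance between thermometer and case_in above 0.1 m), for 0.2 s.
At the end, for the whole second after the job is handed in: The thermometer lies at rest in the case, display up (tilt under 0.08 rad), its underside within 4 mm of the case's floor, its centre within 9 mm along and 8 mm across of the case's centre, its length along the case's within 0.12 rad either way round, probe and hook folded to within 0.12 rad (value of joint each of probe, hook below 0.12 rad and x of thermometer in the frame of case_in between -0.009 and 0.009 m and y of thermometer in the frame of case_in between -0.008 and 0.008 m and z of thermometer in the frame of case_in between -0.004 and 0.004 m and angle between the x axis of thermometer and the x axis of case_in, either way round below 0.12 rad and angle between thermometer's own z axis and vertical below 0.08 rad and linear speed of thermometer below 0.02 m/s); the robot touches nothing.
It fails at once if the ramekin is moved more than 25 mm (distance of ramekin from where it was at the start of the episode above 0.025 m).
It fails at once if the garlic bulb is moved more than 25 mm (distance of garlic from where it was at the start of the episode above 0.025 m).
It fails at once if the thermometer is dropped: let go with its underside more than 30 mm above the counter (height (world z) of thermometer above 0.03 m and contact force between the fingers and thermometer below 0.01 N).
It also fails if it takes over 67 s, if anything falls off the work surface, if the arm or the gripper's body presses on something with over 40 N, if the wrist force passes 120 N, or if a joint passes its speed limit or range.

ROBOT

A 6-joint arm with a two-finger parallel gripper is mounted at the origin on a cart in front of the work surface, level with it; the furniture and walls round the work are solid. World frame = base frame: x ahead of the robot, y to its left, z up, the work surface at z = 0. Lengths are in m, angles in degrees, forces in N, time in s.
With the tool pointing down it reaches from about 0.325 to 0.85 m from the base axis. Payload 15.5 kg.
Tool frame: the origin (TCP) lies between the finger pads; the fingertips stand manip.tip_extent ahead of it and the grasp point (between the pads) lies 11 mm behind it (manip.tip_extent is the distance from the TCP to the fingertips, in m); z points along the fingers, y is the line along which they close (so a half turn about z gives the same grasp; the last joint's range is limited). The gripper opens to 91 mm and grips with 3 to 60 N. Pads are 32 mm wide; open, the fingers measure 118 mm over their backs; the gripper's body (76 mm by 178 mm) begins 60 mm behind the grasp point.
Start: joints at [70.216, 28.281, 77.091, -0, 74.628, -5.472], TCP at [0.155, 0.606, 0.222] pointing down, gripper open.
Joint ranges: [-166.48, 166.48], [-47.26, 123.95], [12.59, 153.08], [-70.14, 250.14], [6.76, 159.57], [-176.63, 176.63]. Speed limits (degrees/s): [108.29, 108.29, 147.25, 172.46, 172.46, 172.46].

INTERFACE

Orientations are given as a 3x3 rotation matrix whose columns are the frame's x, y, z axes.
In Python, from bench import state, optics, ticket, trace, manip gives the robot as it stands.
- The arm moves only by the tool send_rows, never from a script. Its argument "motion" is a list of rows, each a list of 5 numbers: the shift along the world's x, y, z in mm, then the turn about the world's z in degrees, then the gripper's target within -1 to 1 (shut at 1, half-way at 0, fully open at -1). A call has 1 to 8 rows; each row shifts and turns the commanded pose from where the row before left it; what a row does not reach is not made up. A row lasts 1/10 s, in which the tool goes at most 50 mm and 8.59 degrees, less where a joint would pass 70% of its speed; a pose out of reach is approached as far as the arm can. A call is refused whole if a number of a shift passes 50 or a number of a turn 8.59, either way. A call with a gripper value outside its range is refused whole. The fingers move at their own pace and stop on an object; "force" is the grip in N (left out, the last holds). Time passes only in rows, so rows that do not move let the fingers close. It gives the time, the measured TCP pose, the force, the opening and the grip force at its end, in the units of the state.
- state(): the state, without advancing time (a new reading comes with each control period).
- optics.grab_frame(name): name is "scene" or "top" or "wrist"; returns a dict with "img" (480x640x3 uint8, red, green, blue), "fov_y" (degrees; the focal length in pixels is half the picture's height over the tangent of half this angle, whatever the lens; pixels are square), "cx", "cy" (the principal point, pixels), "dist" ([k1, k2, p1, p2, k3] as OpenCV has them; the pictures are not rectified), "world_from_camera" (4x4, takes a point from camera to world coordinates); the wrist camera has in their place "T_tool_cam" (4x4, takes a point from camera to tool coordinates, whose origin is the TCP and whose axes are the flange's). Camera axes: x right, y down, z forward; pixel columns grow to the right and rows downward; lengths in m; the calibration is good to about 2 mm. A picture is of the moment at which its call begins: read the wrist's pose just before it. There is no depth.
- ticket.close_job(): hands the job in; it is judged then, once.
Trained networks look in a picture, given as the dict that the camera call returned (one of the last four; its "shot" number tells which), for a name from the list of things; names that differ only in an ending like _2 or _b are one class to them, and where a whole thing is asked for, a point or a joint stands for the part that bears it (a point fixed in the world has none). Each returns a list of dicts, best first, with "score" (0 to 1); they miss things now and then, are a little off and sometimes report something else, mostly with a low value. They report only what shows in the picture. A call takes as long as a camera call. They do not tell look-alikes from the thing itself.
- trace(picture, query): "pixels" (480x640 bool, what is visible of it) and "extent" ([left, top, right, bottom] in pixels, round what is visible of it).
The state is a dict: "time": time; "joints": joint angles; "qvel": joint speeds; "joint_efforts": joint torques, N m; "tcp_pos": TCP position; "ee_rot": TCP orientation; "wrist_force": force on the tool from outside, world axes, zero at the start; "moment": the same for the moment, N m; "opening": finger opening in m; "finger_force": force on a finger pad.
Only numpy, scipy, OpenCV 4.12 (cv2) and the standard library are available. Lean on these libraries where they do the work, as an engineer would, in place of code of your own. Each camera call takes 0.05 s, during which the arm holds its last target. There are 200 camera calls.

## Working session

There is one attempt and no reset: what is moved stays moved. The work goes in short steps, Python scripts to look and compute and a tool call to move; the robot and the scene stay as the last step left them, time stands still between calls to the robot, and variables do not carry over. Pictures are saved under pics/ and viewed, at most 10 in all, crops included, and the job is handed in when it is done.

Besides the shell and the picture viewer there is one more tool, called after ">>>" in YAML: its name, and indented under it one key for each argument. send_rows: Moves the arm, as the interface text tells. Its arguments: {"type":"object","properties":{"motion":{"type":"array","items":{"type":"array","items":{"type":"number"}}},"force":{"type":"number"}},"required":["motion"]}

```bash
ls; mkdir -p pics; cat > h.py <<'E'
import numpy as np, cv2
from bench import state, optics, ticket, trace, manip
def cam(p):
    f=240/np.tan(np.radians(p["fov_y"])/2)
    K=np.array([[f,0,p["cx"]],[0,f,p["cy"]],[0,0,1.]])
    return K,np.array(p["dist"],float)
def grab(n):
    s=state(); p=optics.grab_frame(n)
    if n=="wrist":
        T=np.eye(4);T[:3,:3]=s["ee_rot"];T[:3,3]=s["tcp_pos"]
        p["W"]=T@np.array(p["T_tool_cam"])
    else: p["W"]=np.array(p["world_from_camera"])
    return p
def ground(p,px,z):
    K,d=cam(p); px=np.array(px,float).reshape(-1,1,2)
    u=cv2.undistortPoints(px,K,d).reshape(-1,2)
    r=np.c_[u,np.ones(len(u))]@p["W"][:3,:3].T; o=p["W"][:3,3]
    t=(z-o[2])/r[:,2]; return (o+r*t[:,None])[:,:2]
def proj(p,P):
    K,d=cam(p); M=np.linalg.inv(p["W"])
    return cv2.projectPoints(np.array(P,float),cv2.Rodrigues(M[:3,:3])[0],M[:3,3],K,d)[0].reshape(-1,2)
def save(p,n): cv2.imwrite("pics/"+n,p["img"][:,:,::-1])
E
python3 - <<'E'
from h import *
print(manip.tip_extent, state()["tcp_pos"], state()["ee_rot"])
p=grab("top");q=grab("scene")
save(p,"top.png");save(q,"scene.png")
for n in ["thermometer","probe","hook","case","ramekin","garlic"]:
    for r in trace(p,n): print(n,round(r["score"],2),r["extent"],np.round(ground(p,np.argwhere(r["pixels"])[:,::-1].mean(0),.02),3))
E
```

```text
pics
0.008 [0.15441654 0.60524271 0.22136745] [[-9.68959824e-01  2.47218013e-01 -3.36875713e-04]
 [ 2.47218238e-01  9.68959164e-01 -1.13159446e-03]
 [ 4.66682766e-05 -1.17975138e-03 -9.99999303e-01]]
thermometer 0.78 [393.0, 319.0, 478.9, 349.5] [[ 0.408 -0.205]]
thermometer 0.76 [342.1, 189.8, 447.0, 275.2] [[ 0.579 -0.151]]
probe 0.78 [333.3, 235.1, 390.8, 265.8] [[ 0.548 -0.082]]
hook 0.71 [421.7, 201.2, 447.9, 230.6] [[ 0.612 -0.205]]
hook 0.61 [419.0, 324.8, 429.4, 325.6] [[ 0.425 -0.189]]
case 0.87 [186.4, 188.1, 224.2, 277.6] [[0.573 0.196]]
case 0.69 [419.9, 198.6, 447.2, 226.5] [[ 0.612 -0.205]]
ramekin 0.84 [270.5, 125.9, 310.6, 169.9] [[0.725 0.046]]
ramekin 0.19 [186.5, 188.3, 224.4, 281.1] [[0.573 0.196]]
garlic 0.88 [342.0, 140.2, 377.0, 176.5] [[ 0.71  -0.075]]
garlic 0.51 [423.1, 201.9, 445.0, 226.4] [[ 0.614 -0.203]]
```

View pics/top.png

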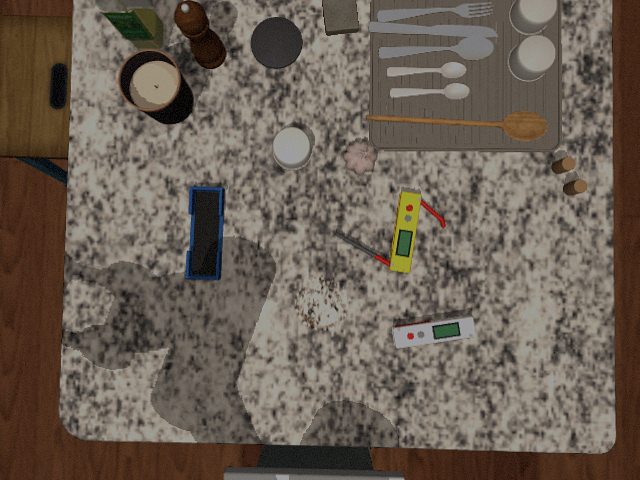

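The top view shows two candidates: the yellow bar at (405,230) with the probe out to (338,234) and the red hook out to (444,224), and a white look-alike at (433,332). The yellow one fits the description. The case is at (205,233), the ramekin at (292,148) and the garlic at (360,156). I'll measure and confirm in a crop.

```bash
python3 - <<'E'
from h import *
p=grab("top"); im=p["img"]
hsv=cv2.cvtColor(im,cv2.COLOR_RGB2HSV)
m=cv2.inRange(hsv,(22,120,80),(38,255,255)); m[:, :380]=0;m[:,450:]=0;m[:180]=0;m[290:]=0
m=cv2.morphologyEx(m,cv2.MORPH_CLOSE,np.ones((9,9)))
g=ground(p,np.argwhere(m)[:,::-1],.024)
r=cv2.minAreaRect((g*1000).astype(np.float32));print("yellow",r,cv2.boxPoints(r).round(0).tolist())
b=cv2.inRange(hsv,(100,120,40),(130,255,255)); b[:,:170]=0;b[:,240:]=0;b[:170]=0;b[300:]=0
g=ground(p,np.argwhere(b)[:,::-1],.022)
r=cv2.minAreaRect((g*1000).astype(np.float32));print("case",r,cv2.boxPoints(r).round(0).tolist())
print("probe hinge,tip,hook hinge,tip",ground(p,[[389,263],[337,232],[421,202],[444,225]],.012).round(3).tolist())
c=im[170:290,320:470]; cv2.imwrite("pics/crop.png",cv2.resize(c,None,fx=5,fy=5,interpolation=cv2.INTER_CUBIC)[:,:,::-1])
E
```

```text
yellow ((580.4398193359375, -153.26458740234375), (38.16461944580078, 139.44398498535156), 81.74944305419922) [[509.0, -162.0], [647.0, -182.0], [652.0, -144.0], [514.0, -124.0]]
case ((573.540771484375, 196.7664031982422), (61.234642028808594, 162.96368408203125), 88.80123138427734) [[491.0, 168.0], [654.0, 164.0], [656.0, 226.0], [493.0, 229.0]]
probe hinge,tip,hook hinge,tip [[0.525, -0.129], [0.578, -0.036], [0.634, -0.184], [0.594, -0.224]]
```

View pics/crop.png

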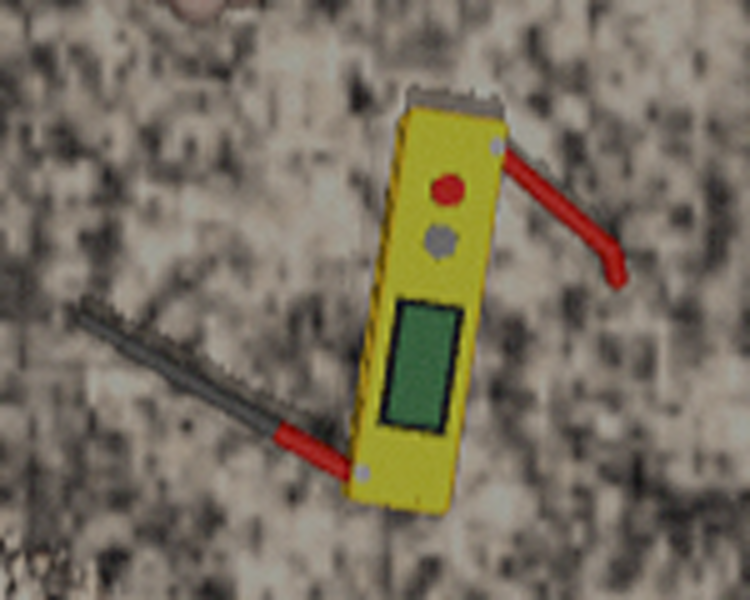

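Confirmed: yellow bar, hinge pins at both ends, and the probe and hook are both out. Its pose is about (0.580,-0.153) with yaw -8.3°. The case is at (0.574,0.197) with yaw about -1.2°. I'll travel there with the fingers closed and sweep the probe in first.

>>> send_rows:
  motion:
    - [24,-42,0,2,1]
    - [24,-42,0,2,1]
    - [24,-42,0,2,1]
    - [24,-42,0,0,1]
    - [24,-42,0,0,1]
    - [24,-42,0,0,1]
    - [24,-42,0,0,1]
    - [24,-42,0,0,1]
  force: 20

```text
time: 1.25
tcp_pos: [0.3471, 0.2679, 0.2222]
ee_rot: [[-0.99, 0.144, 0.001], [0.144, 0.99, 0.0], [-0.001, 0.0, -1.0]]
wrist_force: [1.5, 1.2, -0.6]
opening: 0.0302
finger_force: 0.0
```

>>> send_rows:
  motion:
    - [24,-42,0,0,1]
    - [24,-42,0,0,1]
    - [24,-42,0,0,1]
    - [24,-42,0,0,1]
    - [24,-42,0,0,1]
    - [24,-42,0,0,1]
    - [0,0,0,0,1]
    - [0,0,0,0,1]

```text
time: 2.05
tcp_pos: [0.4906, 0.0168, 0.2218]
ee_rot: [[-0.989, 0.147, -0.0], [0.147, 0.989, 0.0], [0.0, 0.0, -1.0]]
wrist_force: [-0.8, -0.3, -0.6]
opening: 0.0003
finger_force: 0.0
```

>>> send_rows:
  motion:
    - [17,-28,0,0,1]
    - [17,-28,0,0,1]
    - [0,0,0,0,1]
    - [0,0,0,0,1]

```text
time: 2.45
tcp_pos: [0.524, -0.0375, 0.2218]
ee_rot: [[-0.99, 0.144, -0.001], [0.144, 0.99, 0.0], [0.001, 0.0, -1.0]]
wrist_force: [-0.4, 0.2, 0.3]
opening: 0.0003
finger_force: 0.0
```

```bash
cat > th.py <<'E'
from h import *
def therm(p,zt=.024):
    im=p["img"]; hsv=cv2.cvtColor(im,cv2.COLOR_RGB2HSV)
    m=cv2.inRange(hsv,(22,120,60),(38,255,255))
    n,l,s,c=cv2.connectedComponentsWithStats(cv2.morphologyEx(m,cv2.MORPH_CLOSE,np.ones((15,15))))
    i=1+s[1:,4].argmax(); px=np.argwhere(l==i)[:,::-1]
    g=ground(p,px,zt); r=cv2.minAreaRect((g*1000).astype(np.float32))
    return r,cv2.boxPoints(r).round(0).tolist()
E
python3 - <<'E'
from th import *
p=grab("wrist"); save(p,"w1.png"); print(state()["tcp_pos"],therm(p))
E
```

```text
[ 0.5237426  -0.03714601  0.22181524] (((563.8434448242188, -149.2794189453125), (39.91891098022461, 118.75521087646484), 81.7375259399414), [[502.0, -160.0], [620.0, -178.0], [625.0, -138.0], [508.0, -121.0]])
```

View pics/w1.png

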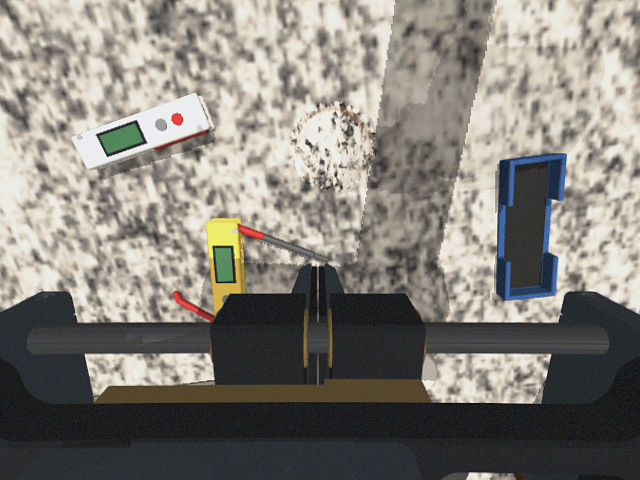

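The wrist view agrees: the yellow bar is at (225,265), the probe points towards the fingers with its tip at (327,260), and the hook is at (190,305). The case is at (530,225). I'll descend outside the probe and sweep it in.

>>> send_rows:
  motion:
    - [-4,2,-45,0,1]
    - [0,0,-45,0,1]
    - [0,0,-45,0,1]
    - [0,0,-40,0,1]
    - [0,0,-25,0,1]
    - [0,0,-8,0,1]
    - [0,0,0,0,1]
    - [0,0,0,0,1]

```text
time: 3.3
tcp_pos: [0.521, -0.036, 0.0152]
ee_rot: [[-0.99, 0.144, 0.001], [0.144, 0.99, -0.0], [-0.001, -0.0, -1.0]]
wrist_force: [0.9, -0.1, 0.7]
opening: 0.0004
finger_force: 0.0
```

>>> send_rows:
  motion:
    - [10,-5,0,0,1]
    - [10,-5,0,0,1]
    - [10,-5,0,0,1]
    - [10,-5,0,0,1]
    - [10,-5,0,0,1]
    - [10,-5,0,0,1]
    - [0,0,0,0,1]

```text
time: 4.0
tcp_pos: [0.5822, -0.0672, 0.0139]
ee_rot: [[-0.989, 0.145, 0.001], [0.145, 0.989, -0.0], [-0.002, -0.0, -1.0]]
wrist_force: [0.9, -0.1, 0.2]
opening: 0.0005
finger_force: 0.0
```

>>> send_rows:
  motion:
    - [4,-9,0,0,1]
    - [4,-9,0,0,1]
    - [4,-9,0,0,1]
    - [4,-9,0,0,1]
    - [4,-9,0,0,1]
    - [0,0,0,0,1]

```text
time: 4.6
tcp_pos: [0.6012, -0.1128, 0.014]
ee_rot: [[-0.989, 0.146, 0.001], [0.146, 0.989, -0.0], [-0.001, -0.0, -1.0]]
wrist_force: [-0.3, 0.1, -0.9]
opening: 0.0007
finger_force: 0.0
```

>>> send_rows:
  motion:
    - [0,10,0,0,1]
    - [0,0,45,0,1]
    - [0,0,40,0,1]
    - [12,-43,0,0,1]
    - [12,-43,0,0,1]
    - [12,-43,0,0,1]
    - [0,0,0,0,1]
    - [0,0,0,0,1]

```text
time: 5.4
tcp_pos: [0.6362, -0.23, 0.0985]
ee_rot: [[-0.989, 0.146, -0.001], [0.146, 0.989, 0.001], [0.001, 0.001, -1.0]]
wrist_force: [-1.1, 1.3, -0.1]
opening: 0.0001
finger_force: 0.0
```

```bash
python3 - <<'E'
from h import *
p=grab("top"); c=p["img"][170:290,320:470]; cv2.imwrite("pics/c2.png",cv2.resize(c,None,fx=5,fy=5)[:,:,::-1]); print(state()["tcp_pos"])
E
```

```text
[ 0.6360331  -0.2290785   0.09854051]
```

View pics/c2.png

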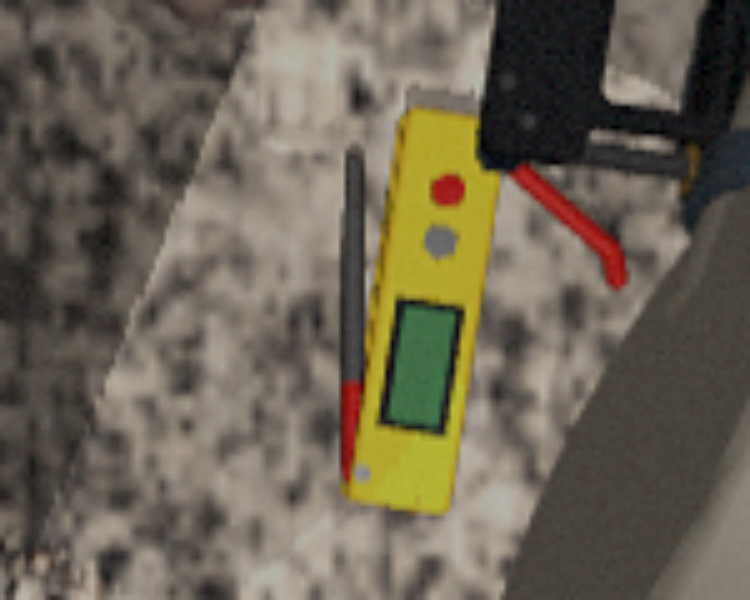

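The probe is nearly folded (crop (352,150)–(350,475), about 9° left) and the body hasn't moved. Next is the hook.

>>> send_rows:
  motion:
    - [1,-3,-45,0,1]
    - [0,0,-30,0,1]
    - [0,0,-9,0,1]
    - [0,0,0,0,1]
    - [-9,4,0,0,1]
    - [-9,4,0,0,1]
    - [-9,4,0,0,1]
    - [-9,4,0,0,1]

```text
time: 6.25
tcp_pos: [0.6008, -0.2171, 0.0158]
ee_rot: [[-0.989, 0.145, 0.001], [0.145, 0.989, -0.0], [-0.001, -0.0, -1.0]]
wrist_force: [-0.1, -0.7, 0.1]
opening: 0.0003
finger_force: 0.1
```

>>> send_rows:
  motion:
    - [-6,8,0,0,1]
    - [-6,8,0,0,1]
    - [-5,7,0,0,1]
    - [0,0,0,0,1]
    - [0,-8,0,0,1]
    - [0,0,45,0,1]
    - [0,30,40,0,-1]
    - [0,24,0,0,-1]

```text
time: 7.05
tcp_pos: [0.5876, -0.1497, 0.1048]
ee_rot: [[-0.989, 0.146, 0.008], [0.146, 0.989, -0.003], [-0.008, -0.002, -1.0]]
wrist_force: [0.7, 0.1, -0.7]
opening: 0.0136
finger_force: 0.0
```

```bash
python3 - <<'E'
from th import *
p=grab("wrist"); print(state()["tcp_pos"],state()["opening"],therm(p)); save(p,"w3.png")
E
```

```text
[ 0.58605391 -0.14583545  0.10252817] 0.017714601771925284 (((576.5910034179688, -154.04420471191406), (35.399112701416016, 137.78689575195312), 81.8427963256836), [[506.0, -162.0], [642.0, -181.0], [647.0, -146.0], [511.0, -127.0]])
```

View pics/w3.png

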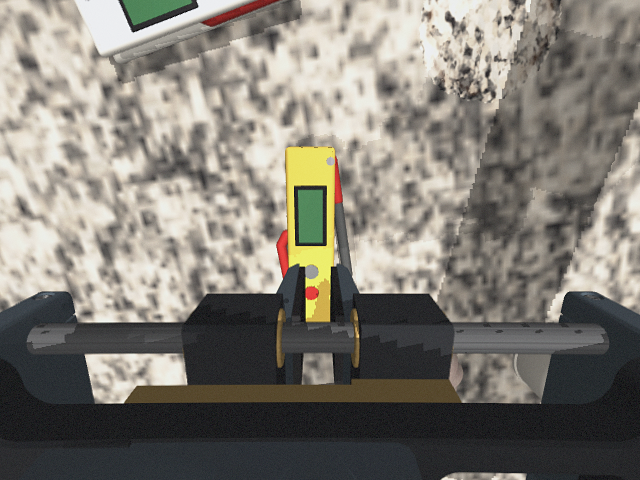

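The hook now sits close to the body at (283,255) and the probe at (342,230), so both are inside the jaw span. I'll open fully and go down to grip, which finishes both folds.

>>> send_rows:
  motion:
    - [0,-8,0,0,-1]
    - [0,0,0,0,-1]
    - [0,0,0,0,-1]
    - [0,0,0,0,-1]
    - [0,0,0,0,-1]
    - [0,0,0,0,-1]
    - [0,0,0,0,-1]
    - [0,0,0,0,-1]

```text
time: 7.9
tcp_pos: [0.5845, -0.1564, 0.0999]
ee_rot: [[-0.989, 0.145, -0.0], [0.145, 0.989, 0.0], [0.0, 0.0, -1.0]]
wrist_force: [0.1, 0.5, 0.1]
opening: 0.0818
finger_force: 0.0
```

```bash
python3 - <<'E'
from th import *
p=grab("wrist"); print(state()["tcp_pos"],state()["opening"],therm(p))
E
```

```text
[ 0.58450969 -0.15634677  0.09991894] 0.08575604321044501 (((574.0897827148438, -153.87222290039062), (35.640254974365234, 132.9283447265625), 81.71654510498047), [[506.0, -162.0], [637.0, -181.0], [642.0, -146.0], [511.0, -127.0]])
```

>>> send_rows:
  motion:
    - [0,1,-40,0,-1]
    - [0,0,-30,0,-1]
    - [0,0,-14,0,-1]
    - [0,0,-3,0,-1]
    - [0,0,0,0,0]
    - [0,0,0,0,0.2]
    - [0,0,0,0,0.4]
    - [0,0,0,0,1]
  force: 20

```text
time: 8.75
tcp_pos: [0.585, -0.1556, 0.0138]
ee_rot: [[-0.989, 0.145, 0.001], [0.145, 0.989, -0.0], [-0.001, -0.0, -1.0]]
wrist_force: [0.6, 0.6, 1.1]
opening: 0.0622
finger_force: 0.1
```

>>> send_rows:
  motion:
    - [0,0,0,0,1]
    - [0,0,0,0,1]
    - [0,0,0,0,1]
    - [0,0,0,0,1]
    - [0,0,0,0,1]
    - [0,0,0,0,1]

```text
time: 9.35
tcp_pos: [0.5845, -0.1554, 0.013]
ee_rot: [[-0.989, 0.145, 0.0], [0.145, 0.989, 0.0], [0.0, 0.0, -1.0]]
wrist_force: [-1.3, 1.5, 2.9]
opening: 0.0362
finger_force: 20.0
```

Opening is 36.2 mm, so the pads may have gripped the body rather than the arms. I'll check.

```bash
python3 - <<'E'
from th import *
p=grab("wrist"); a=cv2.resize(p["img"][130:350,230:420],None,fx=2.5,fy=2.5)
q=grab("top"); b=cv2.resize(q["img"][175:285,360:450],None,fx=5,fy=5)[:550,:300]
a=a[:550];b=b[:550]; cv2.imwrite("pics/c4.png",np.hstack([a,np.zeros((550,10,3),np.uint8),b])[:,:,::-1])
E
```

```text
(no output)
```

View pics/c4.png

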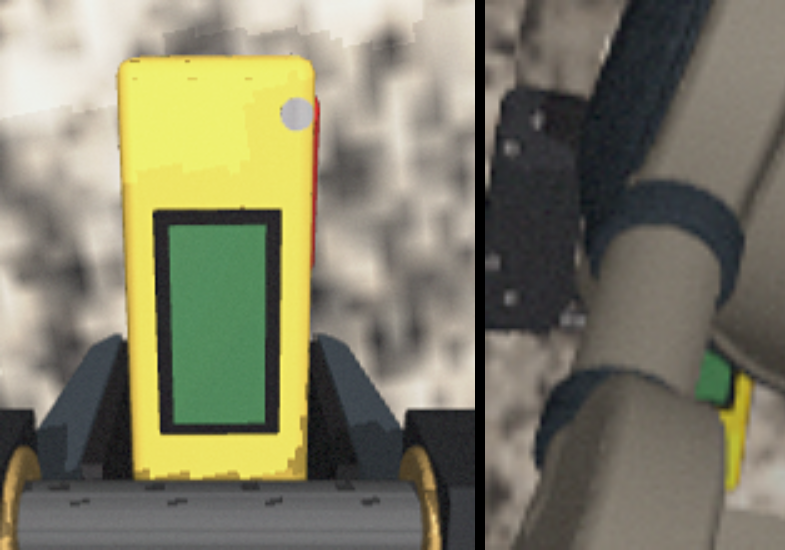

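The probe lies flush: the red strip at (315,180) is about 1 mm proud and parallel, and the display is up. The hook is trapped under the pad. I'll lift and carry it to above the case.

>>> send_rows:
  motion:
    - [0,0,15,0,1]
    - [0,0,30,0,1]
    - [0,0,40,0,1]
    - [0,0,40,0,1]
    - [0,25,0,1,1]
    - [0,40,0,2,1]
    - [0,40,0,2,1]
    - [0,40,0,2,1]

```text
time: 10.25
tcp_pos: [0.5842, -0.0091, 0.1389]
ee_rot: [[-1.0, 0.022, 0.0], [0.022, 1.0, -0.0], [-0.0, -0.0, -1.0]]
wrist_force: [0.3, -0.2, -3.0]
opening: 0.0358
finger_force: 20.0
```

>>> send_rows:
  motion:
    - [0,40,0,0,1]
    - [0,40,0,0,1]
    - [0,40,0,0,1]
    - [0,40,0,0,1]
    - [0,30,0,0,1]
    - [0,17,0,0,1]
    - [0,0,0,0,1]
    - [0,0,0,0,1]

```text
time: 11.05
tcp_pos: [0.5844, 0.1961, 0.1382]
ee_rot: [[-1.0, 0.022, -0.0], [0.022, 1.0, -0.0], [0.0, -0.0, -1.0]]
wrist_force: [-0.6, 0.3, -3.1]
opening: 0.0363
finger_force: 20.0
```

```bash
python3 - <<'E'
from th import *
s=state();p=grab("wrist"); t=s["tcp_pos"]; print(t,s["opening"],s["finger_force"]); save(p,"w5.png")
print("therm",therm(p,t[2]-.013+.024))
hsv=cv2.cvtColor(p["img"],cv2.COLOR_RGB2HSV)
b=cv2.inRange(hsv,(100,150,60),(130,255,255))
n,l,st,c=cv2.connectedComponentsWithStats(b)
for i in range(1,n):
    if st[i,4]>150: print(st[i]); g=ground(p,np.argwhere(l==i)[:,::-1],.022); r=cv2.minAreaRect((g*1000).astype(np.float32)); print(r,cv2.boxPoints(r).round().tolist())
E
```

```text
[0.5844079  0.1961429  0.13819776] 0.03625494927173518 19.98136091278866
therm (((548.9115600585938, 196.1304931640625), (35.37065505981445, 83.31327819824219), 89.15389251708984), [[507.0, 179.0], [590.0, 178.0], [591.0, 213.0], [508.0, 214.0]])
[286 127  72  41 677]
((505.60888671875, 200.7899932861328), (57.5773811340332, 30.87110137939453), 88.6181869506836) [[489.0, 172.0], [520.0, 172.0], [522.0, 229.0], [491.0, 230.0]]
```

View pics/w5.png

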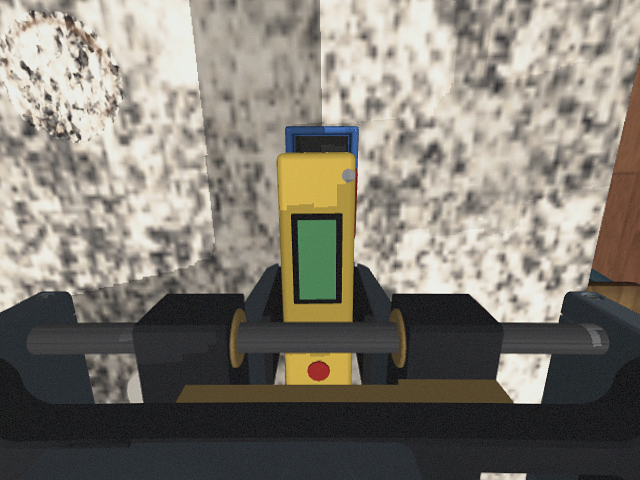

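The thermometer is held level over the case. The case's near end shows at (322,135), and the thermometer has to come about 4–5 mm nearer and slightly to +y. I'll shift, go lower and look again.

>>> send_rows:
  motion:
    - [-4.5,2.5,-20,0,1]
    - [0,0,-30,0,1]
    - [0,0,-30,0,1]
    - [0,0,-8,0,1]
    - [0,0,0,0,1]
    - [0,0,0,0,1]
    - [0,0,0,0,1]

```text
time: 11.8
tcp_pos: [0.581, 0.1991, 0.0514]
ee_rot: [[-1.0, 0.023, 0.002], [0.023, 1.0, 0.0], [-0.002, 0.001, -1.0]]
wrist_force: [-0.5, 0.2, -2.8]
opening: 0.036
finger_force: 20.0
```

```bash
python3 - <<'E'
from th import *
s=state();p=grab("wrist"); t=s["tcp_pos"]; print(t); 
print("therm",therm(p,t[2]-.013+.024))
a=p["img"][110:350,220:420]
q=grab("scene"); r=trace(q,"case"); print([x["extent"] for x in r]); e=r[0]["extent"] if r else [200,200,360,320]
print(proj(p,[[.574-.082,.199+.0295+.002,.022],[.574-.082,.199-.0295+.002,.022]]))
x0,y0=int(max(e[0]-25,0)),int(max(e[1]-50,0)); b=q["img"][y0:int(e[3])+20,x0:int(e[2])+25]
A=cv2.resize(a,None,fx=2.2,fy=2.2); k=min(A.shape[0]/b.shape[0],345/b.shape[1]);B=cv2.resize(b,None,fx=k,fy=k)
o=np.zeros((A.shape[0],A.shape[1]+B.shape[1]+8,3),np.uint8);o[:,:A.shape[1]]=A;o[:B.shape[0],-B.shape[1]:]=B
cv2.imwrite("pics/c6.png",o[:,:,::-1])
E
```

```text
[0.58097521 0.19908779 0.05144164]
therm (((545.4461669921875, 199.09158325195312), (35.3519287109375, 83.35627746582031), 89.09883117675781), [[503.0, 182.0], [587.0, 181.0], [587.0, 216.0], [504.0, 217.0]])
[[237.6, 209.8, 307.2, 244.3]]
[[372.10508015 126.67275334]
 [264.0426825  129.33741298]]
```

View pics/c6.png

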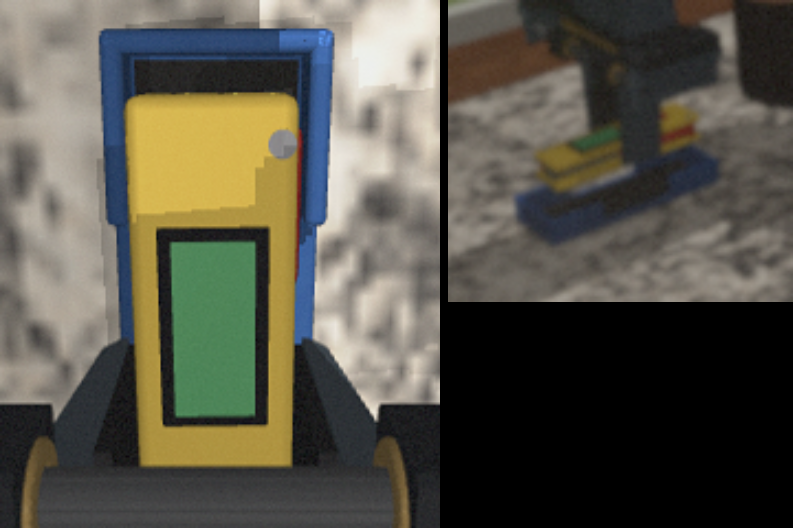

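In the wrist crop, the thermometer's near edge ((127..298), 97) sits inside the case rim ((101..334), 30), about 1 mm towards -y and 1–2 mm too far. I'll make that small correction and lower it.

>>> send_rows:
  motion:
    - [-1.5,0.7,0,-0.5,1]
    - [0,0,-10,0,1]
    - [0,0,-10,0,1]
    - [0,0,-5,0,1]
    - [0,0,-4,0,1]
    - [0,0,-2,0,1]
    - [0,0,0,0,1]
    - [0,0,0,0,1]

```text
time: 12.75
tcp_pos: [0.5786, 0.1998, 0.0191]
ee_rot: [[-0.999, 0.032, 0.0], [0.032, 0.999, 0.0], [-0.0, 0.0, -1.0]]
wrist_force: [-0.8, 0.9, -2.0]
opening: 0.0362
finger_force: 20.0
```

>>> send_rows:
  motion:
    - [0,0,-1,0,1]
    - [0,0,-1,0,1]
    - [0,0,0,0,1]
    - [0,0,0,0,1]

```text
time: 13.15
tcp_pos: [0.5787, 0.1998, 0.0171]
ee_rot: [[-0.999, 0.032, 0.0], [0.032, 0.999, 0.0], [-0.0, 0.0, -1.0]]
wrist_force: [0.5, 0.8, -0.1]
opening: 0.0363
finger_force: 20.0
```

The weight has come off the wrist (-3 N to 0), so it rests on the floor. I'll release and rise.

>>> send_rows:
  motion:
    - [0,0,0,0,0.1]
    - [0,0,0,0,0]
    - [0,0,0,0,-0.3]
    - [0,0,0,0,-0.5]
    - [0,0,0,0,-0.5]
    - [0,0,0,0,-0.5]
    - [0,0,20,0,-0.5]
    - [0,0,40,0,-0.5]

```text
time: 13.95
tcp_pos: [0.5767, 0.1993, 0.0752]
ee_rot: [[-0.999, 0.032, -0.005], [0.032, 0.999, -0.001], [0.005, -0.001, -1.0]]
wrist_force: [0.2, -0.2, -0.1]
opening: 0.0688
finger_force: 0.0
```

>>> send_rows:
  motion:
    - [0,0,45,0,-0.5]
    - [0,0,45,0,-0.5]
    - [-40,-30,0,0,-0.5]
    - [-40,-30,0,0,-0.5]
    - [-40,-30,0,0,-0.5]
    - [-40,-30,0,0,-0.5]
    - [0,0,0,0,-0.5]
    - [0,0,0,0,-0.5]

```text
time: 14.75
tcp_pos: [0.4182, 0.0794, 0.1673]
ee_rot: [[-0.999, 0.033, 0.001], [0.033, 0.999, 0.0], [-0.001, 0.0, -1.0]]
wrist_force: [-0.2, 0.2, 0.2]
opening: 0.0684
finger_force: 0.0
```

```bash
python3 - <<'E'
from th import *
p=grab("top"); print(state()["tcp_pos"]);a=p["img"][175:295,140:290]
cv2.imwrite("pics/c7.png",cv2.resize(a,None,fx=5,fy=5,interpolation=cv2.INTER_CUBIC)[:,:,::-1])
print(therm(p,.028))
E
```

```text
[0.41929387 0.07979598 0.1673201 ]
(((574.2364501953125, 196.92958068847656), (40.55464553833008, 140.66098022460938), 88.59040069580078), [[503.0, 178.0], [644.0, 175.0], [645.0, 215.0], [504.0, 219.0]])
```

View pics/c7.png

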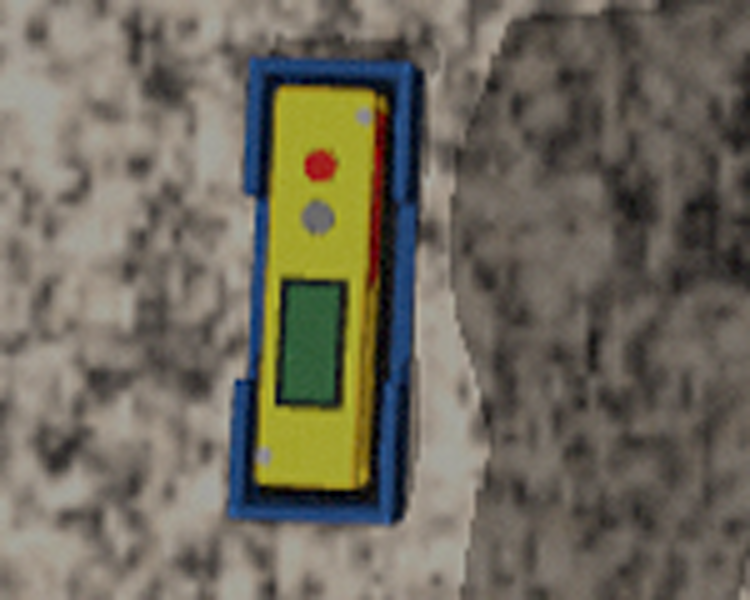

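The thermometer lies flat inside the case, display up, and centred to within about 1–2 mm. The hook is flush at (378,200) and the probe doesn't stick out. I'm handing it in.

```bash
python3 -c "
from bench import ticket; print(ticket.close_job())"
```

```text
the job is handed in; nothing more can be done
None
```

I folded in the thermometer's probe and hook, set it down flat in the blue case with the display up, and handed the job in after about 15 s of robot time; no verdict came back.

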